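# Pack the sample cases by heft

### The arm

A 6-joint arm with a two-finger parallel gripper is mounted at the origin on the work surface. World frame = base frame: x ahead of the robot, y to its left, z up, the work surface at z = 0. Lengths are in m, angles in rad, forces in N, time in s.
With the tool pointing down it reaches from about 0.35 to 0.775 m from the base axis. Payload 5.5 kg.
Tool frame: the origin (TCP) lies at the very end of the fingers, on their centre line; the grasp point (between the pads) lies 19 mm behind it; z points along the fingers, y is the direction in which the jaws open and shut (so a half turn about z gives the same grasp; the last joint's range is limited). The gripper opens to 85 mm and grips with 20 to 120 N. Pads are 22 mm wide; open, the fingers measure 114 mm over their backs; the gripper's body (76 mm by 85 mm) begins 54 mm behind the grasp point. The pads swing forward as they close: fully open they stand 13 mm farther back than shut.
Start: joints at [0.975, 0.313, 0.046, 1.304, 0, 1.431], TCP at [0.253, 0.516, 0.231] pointing down, gripper open.
Joint ranges: [-2.76, 2.76], [-0.86, 1.69], [-1.03, 1.26], [-2.2, 2.34], [-1.47, 1.5], [-3.14, 3.14]. Speed limits (rad/s): [2.57, 2.57, 3.14, 3.14, 3.14, 3.14].

### API

Orientations are given as a unit quaternion [x, y, z, w].
In Python, from station import manip, optics gives the robot as it stands.
- The arm moves only by the tool play_rows, never from a script. Its argument "motion" is a list of rows, each an object with "travel": the shift along the tool's x, y, z in cm, a list of three; "angular": the turn, a rotation vector about the tool's x, y, z in degrees, a list of three; "fingers": the closure, from -1 (fully open) to 1 (shut). In form: [{"travel": [dx, dy, dz], "angular": [ax, ay, az], "fingers": fingers}, ...]. A call has 1 to 5 rows; each row is the pose to reach, as a shift and turn from the pose commanded when the call began, along the tool's axes at that moment; what a row does not reach only later rows make up. A row lasts 1/12 s, in which the tool goes at most 41.7 mm and 7.16 degrees, less where a joint would pass 70% of its speed; a pose out of reach is approached as far as the arm can. A call with a gripper value outside its range is refused whole. The fingers move at their own pace and stop on an object; "grip_force" is the grip in N (left out, the last holds). Time passes only in rows, so rows that repeat a pose let the fingers close. It gives the time, the measured TCP pose, the force and the opening at its end, in the units of the state.
- manip.sense(): the state, without advancing time (a new reading comes with each control period).
- optics.capture(name): name is "scene" or "side" or "wrist"; returns a dict with "image" (420x560x3 uint8, red, green, blue), "fx", "fy", "cx", "cy" (pixels), "extrinsics" (4x4, takes a point from world to camera coordinates); the wrist camera has in their place "T_tool_cam" (4x4, takes a point from camera to tool coordinates, whose origin is the TCP and whose axes are the flange's). Camera axes: x right, y down, z forward; pixel columns grow to the right and rows downward; lengths in m; the calibration is good to about 2 mm. A picture is of the moment at which its call begins: read the wrist's pose just before it. There is no depth.
- manip.finish_job(): hands the job in, once; it reports no verdict.
The state is a dict: "time": time; "joints": joint angles; "joint_vel": joint speeds; "effort": joint torques, N m; "ee_pos": TCP position; "orientation": TCP orientation; "contact_force": force on the tool from outside, world axes, zero at the start; "wrist_torque": the same for the moment, N m; "grip_width": finger opening in m.
Only numpy, scipy, OpenCV 4.12 (cv2) and the standard library are available. Lean on these libraries where they do the work, as an engineer would, in place of code of your own. Each camera call takes 0.05 s, during which the arm holds its last target. There are 200 camera calls.

### The job

Pack the three black sample cases into the pocket of the blue transit tray for the courier, stacked flat and square one on another with the heaviest at the bottom, the next above it and the lightest on top. They look alike, so heft them to judge which is which. Set them down rather than dropping them, and leave the other things on the bench where they are.

Things in the scene. Friction and masses are not known exactly. Their poses are not given: they have to be found in the camera images.
- case_a_mid (a point): centre (half-way up) of one of three closed black sample cases, alike outside: 118 mm long (its x), 60 mm wide (its y), 30 mm high, blank white label on top, lying flat; either end may lead; picked across its width. A hidden metal coupon sets the weight: one case is about 0.2 kg, one 0.4, one 0.6; which is which changes every time and shows only in lifting
- case_b_mid (a point): centre (half-way up) of one of three closed black sample cases, alike outside: 118 mm long (its x), 60 mm wide (its y), 30 mm high, blank white label on top, lying flat; either end may lead; picked across its width. A hidden metal coupon sets the weight: one case is about 0.2 kg, one 0.4, one 0.6; which is which changes every time and shows only in lifting
- case_c_mid (a point): centre (half-way up) of one of three closed black sample cases, alike outside: 118 mm long (its x), 60 mm wide (its y), 30 mm high, blank white label on top, lying flat; either end may lead; picked across its width. A hidden metal coupon sets the weight: one case is about 0.2 kg, one 0.4, one 0.6; which is which changes every time and shows only in lifting
- pocket (a point): centre of the floor of the pocket in the tray's firm grey insert, 8 mm above the bench, z up. Pocket: 126 mm long (this x), 68 mm wide (y), 46 mm deep, upright walls. Mid-way along each long side a finger notch, 60 mm wide and as deep as the pocket, reaches 80 mm out from the centre. The insert is level with the tray rim within 2 mm; three stacked cases stand 90 mm above the floor, the top one proud of the rim
- tray: blue plastic transit tray, 200 mm (its x) by 190 mm (y), 56 mm high, firm on the bench, turned up to 20 degrees; origin under its centre, straight below the pocket's centre
- mount_1: round specimen mounted in black resin, 40 mm across, 24 mm high; origin under its centre. Leave alone
- mount_2: another round black resin specimen mount, 40 mm across, 24 mm high; origin under its centre. Leave alone
- ref_block: bare round steel reference block, 64 mm across, 15 mm high; origin under its centre. Leave alone
- loupe: black stand loupe, 42 mm across, 40 mm high; origin under its centre. Leave alone
- caliper: digital caliper lying flat, 200 mm long along its own x, 12 mm high; origin under its middle. Leave alone
Things that resemble listed ones, but are neither listed nor needed, are in the scene too. Leave any orange or turquoise look-alike of the part that bears case_c_mid alone.

How it is judged:
At the end, for the whole second after the job is handed in: The three cases lie still and flat (within 0.06 rad) in the pocket, square to it (0.2 rad), each centred within 10 mm and at its stack height within 5 mm: heaviest on the floor, then the middle one, the lightest on top (told by how hard each bears on the one below) (horizontal distance between each of case_a_mid, case_b_mid, case_c_mid and pocket below 0.01 m and angle between each of case_a_mid, case_b_mid, case_c_mid's own z axis and vertical below 0.06 rad and angle between the x axis of each of case_a_mid, case_b_mid, case_c_mid and the x axis of pocket, either way round below 0.2 rad and linear speed of each of case_a, case_b, case_c below 0.02 m/s and ((z of case_a_mid in the frame of pocket between 0.01 and 0.02 m and z of case_b_mid in the frame of pocket between 0.04 and 0.05 m and z of case_c_mid in the frame of pocket between 0.07 and 0.08 m and contact force between case_c and case_b between 1 and 2.9 N and contact force between case_b and case_a between 4.2 and 6.8 N) or (z of case_a_mid in the frame of pocket between 0.01 and 0.02 m and z of case_c_mid in the frame of pocket between 0.04 and 0.05 m and z of case_b_mid in the frame of pocket between 0.07 and 0.08 m and contact force between case_b and case_c between 1 and 2.9 N and contact force between case_c and case_a between 4.2 and 6.8 N) or (z of case_b_mid in the frame of pocket between 0.01 and 0.02 m and z of case_a_mid in the frame of pocket between 0.04 and 0.05 m and z of case_c_mid in the frame of pocket between 0.07 and 0.08 m and contact force between case_c and case_a between 1 and 2.9 N and contact force between case_a and case_b between 4.2 and 6.8 N) or (z of case_b_mid in the frame of pocket between 0.01 and 0.02 m and z of case_c_mid in the frame of pocket between 0.04 and 0.05 m and z of case_a_mid in the frame of pocket between 0.07 and 0.08 m and contact force between case_a and case_c between 1 and 2.9 N and contact force between case_c and case_b between 4.2 and 6.8 N) or (z of case_c_mid in the frame of pocket between 0.01 and 0.02 m and z of case_a_mid in the frame of pocket between 0.04 and 0.05 m and z of case_b_mid in the frame of pocket between 0.07 and 0.08 m and contact force between case_b and case_a between 1 and 2.9 N and contact force between case_a and case_c between 4.2 and 6.8 N) or (z of case_c_mid in the frame of pocket between 0.01 and 0.02 m and z of case_b_mid in the frame of pocket between 0.04 and 0.05 m and z of case_a_mid in the frame of pocket between 0.07 and 0.08 m and contact force between case_a and case_b between 1 and 2.9 N and contact force between case_b and case_c between 4.2 and 6.8 N))); the robot touches nothing.
It fails at once if a case was let fall from some 20 mm or more, or thrown (over 0.6 m/s while no finger touches it) ((linear speed of case_a above 0.6 m/s and contact force between case_a and the fingers below 0.1 N) or (linear speed of case_b above 0.6 m/s and contact force between case_b and the fingers below 0.1 N) or (linear speed of case_c above 0.6 m/s and contact force between case_c and the fingers below 0.1 N)).
It fails at once if another thing on the bench was moved by more than 20 mm (distance of any of mount_1, mount_2, ref_block, loupe, caliper from where it was at the start of the episode above 0.02 m).
It also fails if it takes over 72 s, if anything falls off the work surface, if the arm or the gripper's body presses on something with over 40 N, if the wrist force passes 120 N, or if a joint passes its speed limit or range.

## Working session

There is one attempt and no reset: what is moved stays moved. The work goes in short steps, Python scripts to look and compute and a tool call to move; the robot and the scene stay as the last step left them, time stands still between calls to the robot, and variables do not carry over. Pictures are saved under pics/ and viewed, about 8 in all and at most 12, crops included, and the job is handed in when it is done.

Besides the shell and the picture viewer there is one more tool, called after "Call:" as a command line: name --argument value ..., lists and objects as JSON in quotes. play_rows: Moves the arm, as the interface text tells. Its arguments: {"type":"object","properties":{"motion":{"type":"array"},"grip_force":{"type":"number"}},"required":["motion"]}

```bash
mkdir -p pics
cat > h.py <<'E'
import numpy as np, cv2
from station import manip, optics
from scipy.spatial.transform import Rotation as R
def cap(name, fn=None):
    s=manip.sense(); c=optics.capture(name)
    if 'extrinsics' in c: T=np.linalg.inv(np.array(c['extrinsics']))
    else:
        W=np.eye(4); W[:3,:3]=R.from_quat(s['orientation']).as_matrix(); W[:3,3]=s['ee_pos']
        T=W@np.array(c['T_tool_cam'])
    c['T']=T
    if fn: cv2.imwrite(fn,np.array(c['image'])[:,:,::-1])
    return c
def ray(c,uv,z):
    uv=np.atleast_2d(np.array(uv,float))
    d=np.c_[(uv[:,0]-c['cx'])/c['fx'],(uv[:,1]-c['cy'])/c['fy'],np.ones(len(uv))]@c['T'][:3,:3].T
    o=c['T'][:3,3]; return o+d*((z-o[2])/d[:,2])[:,None]
E
python3 - <<'E'
from h import *
s=manip.sense(); print(s)
for n in ['scene','side']:
    c=cap(n,f'pics/{n}0.png'); print(n,c['T'].round(3).tolist(),c['fx'])
E
```

```text
{'time': 0.0, 'joints': array([ 9.75435670e-01,  3.14029026e-01,  4.49805022e-02,  1.30361827e+00,
       -2.42462892e-06,  1.43119012e+00]), 'joint_vel': array([ 7.43330442e-04, -7.67327347e-04,  8.93354099e-05,  3.26520512e-04,
        7.43927805e-04,  1.59808532e-03]), 'effort': array([-1.15726001e-03, -4.80628967e+01,  2.98533922e+01,  1.94303063e-02,
       -1.44494816e-04,  8.66258404e-06]), 'ee_pos': array([0.25279935, 0.51586972, 0.23039323]), 'orientation': array([ 2.25910036e-01,  9.74147720e-01, -8.73225554e-04, -3.34867316e-04]), 'contact_force': array([ 0.53173352, -0.27755159,  0.4451312 ]), 'wrist_torque': array([ 0.00365713, -0.03494033,  0.00268922]), 'grip_width': 0.0851501446846592}
scene [[0.512, 0.645, -0.567, 1.278], [0.859, -0.387, 0.335, -0.298], [-0.003, -0.659, -0.752, 1.044], [0.0, 0.0, 0.0, 1.0]] 529.6327381455584
side [[-0.661, 0.505, -0.555, 1.304], [0.75, 0.45, -0.484, 0.763], [0.006, -0.736, -0.677, 0.97], [0.0, 0.0, 0.0, 1.0]] 544.8097940605942
```

View pics/scene0.png

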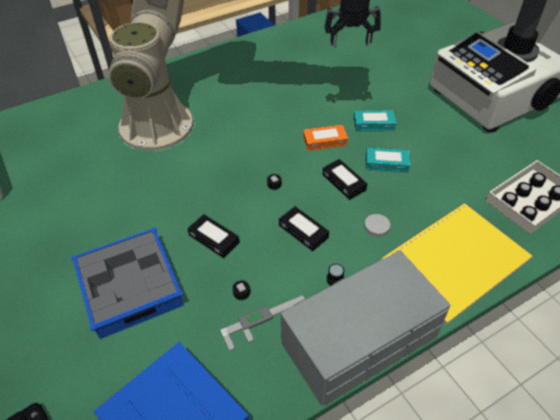

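View pics/side0.png

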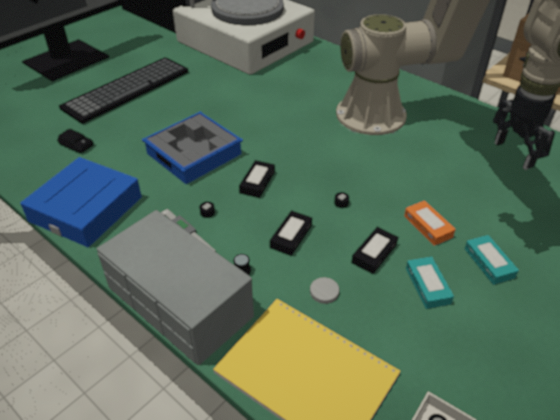

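The scene view shows black cases at about (345,178), (304,228) and (213,235), and the open tray at (127,280). The closed blue lid and the orange and turquoise cases are distractors.

```bash
cat >> h.py <<'E'
def labels(c,z=0.03,amin=60):
    """white label quads surrounded by black -> centre, long-axis angle, sizes (world)"""
    im=np.array(c['image']); hsv=cv2.cvtColor(im,cv2.COLOR_RGB2HSV)
    m=((hsv[...,1]<60)&(hsv[...,2]>150)).astype(np.uint8)
    out=[]
    for k in cv2.findContours(m,cv2.RETR_EXTERNAL,cv2.CHAIN_APPROX_NONE)[0]:
        if cv2.contourArea(k)<amin: continue
        w=ray(c,k[:,0,:],z)[:,:2].astype(np.float32)
        (x,y),(a,b),t=cv2.minAreaRect(w*1000)
        if a<b: a,b,t=b,a,t+90
        mm=np.zeros_like(m); cv2.drawContours(mm,[k],-1,1,-1)
        r=max(3,int(np.sqrt(cv2.contourArea(k))/6))
        ring=cv2.dilate(mm,np.ones((2*r+1,)*2))-cv2.dilate(mm,np.ones((3,3)))
        out.append((round(x/1000,4),round(y/1000,4),round((t+90)%180-90,1),round(a),round(b),int(np.median(hsv[...,2][ring>0])),np.mean(k[:,0],0).round().tolist()))
    return out
E
python3 - <<'E'
from h import *
for n in ['scene','side']:
    c=cap(n); print(n)
    for l in labels(c): 
        if 10<l[4]<60 and l[3]<130: print(l)
    im=np.array(c['image']); hsv=cv2.cvtColor(im,cv2.COLOR_RGB2HSV)
    m=((hsv[...,0]>100)&(hsv[...,0]<130)&(hsv[...,1]>130)&(hsv[...,2]>50)).astype(np.uint8)
    for k in cv2.findContours(m,cv2.RETR_EXTERNAL,cv2.CHAIN_APPROX_SIMPLE)[0]:
        if cv2.contourArea(k)<1500: continue
        h=cv2.convexHull(k); p=cv2.approxPolyDP(h,4,True)[:,0]
        print('blue',p.tolist(),ray(c,p,0.056)[:,:2].round(3).tolist())
E
```

```text
scene
(0.7619, -0.1218, -2.7, 51, 43, 123, [230.0, 334.0])
(0.7573, 0.0112, 85.0, 81, 15, 128, [286.0, 304.0])
(0.737, 0.1551, 56.0, 23, 23, 86, [336.0, 270.0])
(0.4871, -0.0407, 22.0, 70, 35, 30, [212.0, 232.0])
(0.6728, 0.3218, 1.8, 59, 58, 122, [377.0, 223.0])
(0.5817, 0.1631, 14.7, 71, 35, 31, [304.0, 224.0])
(0.8602, 0.7079, -84.1, 119, 26, 114, [544.0, 213.0])
(0.4924, 0.349, 6.0, 71, 35, 31, [344.0, 175.0])
(0.4943, 0.4954, 53.4, 71, 36, 165, [388.0, 156.0])
(0.3258, 0.3976, 70.3, 68, 31, 234, [325.0, 133.0])
(0.3384, 0.5679, 59.0, 71, 33, 160, [375.0, 116.0])
(-0.3616, 0.6575, -30.9, 106, 46, 97, [282.0, 8.0])
(-0.8372, -0.058, 58.9, 80, 47, 72, [60.0, 2.0])
blue [[248, 414], [248, 419], [99, 419], [94, 410], [179, 342]] [[0.933, -0.178], [0.941, -0.182], [0.801, -0.417], [0.78, -0.42], [0.733, -0.23]]
blue [[154, 227], [183, 292], [182, 305], [101, 338], [90, 329], [71, 257]] [[0.423, -0.162], [0.628, -0.175], [0.657, -0.19], [0.643, -0.363], [0.612, -0.376], [0.409, -0.358]]
side
(0.7647, 0.6644, -48.5, 57, 26, 110, [436.0, 414.0])
(1.2797, 0.0868, 89.9, 55, 22, 145, [7.0, 412.0])
(0.7474, 0.6647, -48.5, 109, 52, 110, [440.0, 406.0])
(0.6761, 0.3396, -48.4, 53, 52, 116, [324.0, 288.0])
(0.4947, 0.4965, 53.7, 73, 37, 145, [430.0, 278.0])
(0.3381, 0.5693, 60.7, 73, 37, 142, [492.0, 255.0])
(0.493, 0.3501, 4.9, 69, 34, 29, [375.0, 245.0])
(0.5823, 0.1641, 13.6, 70, 34, 30, [291.0, 228.0])
(0.3262, 0.399, 68.3, 69, 31, 197, [430.0, 218.0])
(0.4881, -0.0395, 21.8, 70, 34, 33, [257.0, 174.0])
(0.0873, 0.0788, -48.2, 62, 26, 104, [377.0, 128.0])
(-0.3175, 0.4659, 20.8, 107, 20, 87, [557.0, 121.0])
(-0.3195, 0.2473, 17.1, 120, 58, 102, [490.0, 94.0])
blue [[78, 157], [136, 178], [140, 194], [88, 246], [28, 221], [21, 204]] [[0.783, -0.431], [0.733, -0.241], [0.765, -0.182], [0.955, -0.127], [1.003, -0.303], [0.983, -0.371]]
```

```bash
cat >> h.py <<'E'
def go(p,yaw,ref=None):
    """print travel(cm)/angular(deg) to TCP p with tool down, tool x along yaw (mod 180, nearest)"""
    s=manip.sense(); Rc=R.from_quat(s['orientation'])
    if ref: p0,y0=ref; Rc=tool(y0); p0=np.array(p0)
    else: p0=s['ee_pos']
    best=min((tool(yaw+k) for k in(0,180)),key=lambda r:(Rc.inv()*r).magnitude())
    print('travel',(Rc.inv().apply(np.array(p)-p0)*100).round(2).tolist(),'ang',(Rc.inv()*best).as_rotvec(degrees=True).round(1).tolist(),
      'rows',round(np.linalg.norm(np.array(p)-p0)/.0417,1))
def tool(yaw): 
    a=np.radians(yaw); x=np.array([np.cos(a),np.sin(a),0]); z=np.array([0,0,-1.])
    return R.from_matrix(np.c_[x,np.cross(z,x),z])
def st():
    s=manip.sense(); M=R.from_quat(s['orientation']).as_matrix()
    print('t',round(s['time'],2),'p',s['ee_pos'].round(4),'yaw',round(np.degrees(np.arctan2(M[1,0],M[0,0])),2),'tilt',np.degrees(np.arccos(-M[2,2])).round(2),'F',s['contact_force'].round(2),'w',round(s['grip_width'],4),'j6',s['joints'][5].round(2))
    return s
E
python3 -c "
from h import *
go([.4927,.3495,.18],5.5)"
```

```text
travel [-28.86, -4.4, 5.08] ang [-0.1, -0.0, -31.6] rows 7.1
```

Call:
play_rows --motion '[{"travel": [-28.9,-4.4,5.1],"angular": [0,0,-31.6],"fingers": -1},{"travel": [-28.9,-4.4,5.1],"angular": [0,0,-31.6],"fingers": -1},{"travel": [-28.9,-4.4,5.1],"angular": [0,0,-31.6],"fingers": -1},{"travel": [-28.9,-4.4,5.1],"angular": [0,0,-31.6],"fingers": -1},{"travel": [-28.9,-4.4,5.1],"angular": [0,0,-31.6],"fingers": -1}]' --grip_force 60

```text
time: 0.62
ee_pos: [0.4133, 0.405, 0.1972]
orientation: [-0.051, 0.999, 0.0, -0.0]
contact_force: [-0.9, -0.3, -0.0]
grip_width: 0.0854
```

```bash
python3 -c "
from h import *
st(); go([.4927,.3495,.18],5.5)"
```

```text
t 0.62 p [0.4133 0.405  0.1972] yaw -174.13 tilt 0.01 F [-0.92 -0.28 -0.04] w 0.0854 j6 0.53
travel [-7.33, -6.34, 1.72] ang [0.0, -0.0, 0.4] rows 2.4
```

Call:
play_rows --motion '[{"travel": [-7.3,-6.3,1.7],"angular": [0,0,0.4],"fingers": -1},{"travel": [-7.3,-6.3,1.7],"angular": [0,0,0.4],"fingers": -1},{"travel": [-7.3,-6.3,1.7],"angular": [0,0,0.4],"fingers": -1},{"travel": [-7.3,-6.3,1.7],"angular": [0,0,0.4],"fingers": -1},{"travel": [-7.3,-6.3,1.7],"angular": [0,0,0.4],"fingers": -1}]'

```text
time: 1.03
ee_pos: [0.4913, 0.3495, 0.1799]
orientation: [-0.043, 0.999, -0.0, -0.001]
contact_force: [-0.7, 0.1, 0.2]
grip_width: 0.0853
```

```bash
python3 -c "
from h import *
st(); c=cap('wrist','pics/w1.png')
for l in labels(c,amin=800): print(l)
go([.4927,.3495,.18],5.5)"
```

```text
t 1.03 p [0.4913 0.3495 0.1799] yaw -175.03 tilt 0.09 F [-0.72  0.12  0.22] w 0.0853 j6 0.4
(0.6502, 0.3313, 4.8, 59, 58, 140, [253.0, 321.0])
(0.5805, 0.1633, 14.5, 70, 35, 51, [104.0, 256.0])
(0.4932, 0.4951, 53.7, 70, 34, 196, [417.0, 206.0])
(0.4922, 0.3491, 4.7, 68, 35, 62, [279.0, 193.0])
(0.3368, 0.5678, 60.3, 70, 34, 193, [533.0, 46.0])
(0.3249, 0.3973, 70.2, 69, 34, 253, [352.0, 19.0])
travel [-0.2, -0.09, 0.03] ang [0.0, -0.1, -0.4] rows 0.1
```

View pics/w1.png

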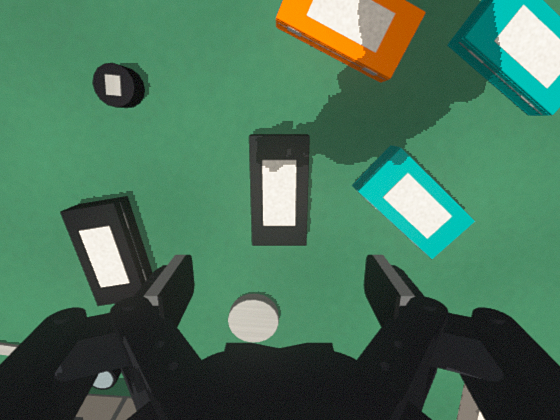

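Call:
play_rows --motion '[{"travel": [-0.15,0,4],"angular": [0,0,0.1],"fingers": -1},{"travel": [-0.15,0,8],"angular": [0,0,0.1],"fingers": -1},{"travel": [-0.15,0,12],"angular": [0,0,0.1],"fingers": -1},{"travel": [-0.15,0,15],"angular": [0,0,0.1],"fingers": -1},{"travel": [-0.15,0,16.5],"angular": [0,0,0.1],"fingers": -1}]'

```text
time: 1.5
ee_pos: [0.4883, 0.3505, 0.0116]
orientation: [-0.045, 0.999, -0.001, -0.003]
contact_force: [0.2, 0.2, 0.2]
grip_width: 0.0853
```

Call:
play_rows --motion '[{"travel": [0,0,0.8],"angular": [0,0,0],"fingers": -1},{"travel": [0,0,1.4],"angular": [0,0,0],"fingers": -1},{"travel": [0,0,1.4],"angular": [0,0,0],"fingers": -0.5},{"travel": [0,0,1.4],"angular": [0,0,0],"fingers": 0.5},{"travel": [0,0,1.4],"angular": [0,0,0],"fingers": 1}]'

```text
time: 1.92
ee_pos: [0.4938, 0.3512, 0.0037]
orientation: [-0.044, 0.999, 0.001, 0.002]
contact_force: [0.8, -0.9, -3.5]
grip_width: 0.0591
```

Call:
play_rows --motion '[{"travel": [0,0,0],"angular": [0,0,0],"fingers": 1},{"travel": [0,0,0],"angular": [0,0,0],"fingers": 1},{"travel": [0,0,0],"angular": [0,0,0],"fingers": 1}]'

```text
time: 2.17
ee_pos: [0.4938, 0.3512, 0.0035]
orientation: [-0.044, 0.999, 0.001, 0.001]
contact_force: [-1.3, 0.0, 7.1]
grip_width: 0.0587
```

```bash
python3 -c "
from h import *
print(st()['effort'])"
```

```text
t 2.17 p [0.4938 0.3512 0.0035] yaw -175.0 tilt 0.19 F [-1.35  0.03  7.1 ] w 0.0587 j6 0.4
[-8.31501056e-01 -5.08119857e+01  2.33596337e+01 -6.04205523e-01
 -1.04484642e-01  4.99685796e-02]
```

Call:
play_rows --motion '[{"travel": [0,0,-1],"angular": [0,0,0],"fingers": 1},{"travel": [0,0,-3],"angular": [0,0,0],"fingers": 1},{"travel": [0,0,-5],"angular": [0,0,0],"fingers": 1},{"travel": [0,0,-6],"angular": [0,0,0],"fingers": 1},{"travel": [0,0,-6],"angular": [0,0,0],"fingers": 1}]'

```text
time: 2.58
ee_pos: [0.4945, 0.3512, 0.0645]
orientation: [-0.043, 0.999, 0.001, 0.002]
contact_force: [0.3, 0.1, -4.0]
grip_width: 0.0589
```

Call:
play_rows --motion '[{"travel": [0,0,0],"angular": [0,0,0],"fingers": 1},{"travel": [0,0,0],"angular": [0,0,0],"fingers": 1}]'

```text
time: 2.75
ee_pos: [0.492, 0.3499, 0.0605]
orientation: [-0.043, 0.999, -0.0, -0.001]
contact_force: [0.5, -0.2, -3.3]
grip_width: 0.0589
```

Call:
play_rows --motion '[{"travel": [0,0,0],"angular": [0,0,0],"fingers": 1},{"travel": [0,0,0],"angular": [0,0,0],"fingers": 1}]'

```text
time: 2.92
ee_pos: [0.4918, 0.3499, 0.0601]
orientation: [-0.043, 0.999, -0.0, -0.001]
contact_force: [-0.1, 0.9, -3.2]
grip_width: 0.0589
```

```bash
python3 -c "
from h import *
print(st()['effort'])
c=cap('wrist')
for l in labels(c,.03+.058,amin=800): print(l)"
```

```text
t 2.92 p [0.4918 0.3499 0.0601] yaw -175.02 tilt 0.14 F [-0.14  0.9  -3.18] w 0.0589 j6 0.4
[-1.16995117e-03 -5.57359779e+01  2.80227810e+01  1.78275659e-02
  1.20616569e-03  8.10376287e-05]
(0.5269, 0.2302, -10.2, 51, 19, 45, [13.0, 332.0])
(0.489, 0.349, 5.0, 68, 34, 43, [278.0, 275.0])
(0.4681, 0.4436, 53.6, 47, 23, 195, [500.0, 257.0])
```

Call:
play_rows --motion '[{"travel": [0,0,2.5],"angular": [0,0,0],"fingers": 1},{"travel": [0,0,4.5],"angular": [0,0,0],"fingers": 1},{"travel": [0,0,5.3],"angular": [0,0,0],"fingers": 1},{"travel": [0,0,5.6],"angular": [0,0,0],"fingers": 1},{"travel": [0,0,5.6],"angular": [0,0,0],"fingers": 1}]'

```text
time: 3.38
ee_pos: [0.4916, 0.3498, 0.0048]
orientation: [-0.043, 0.999, -0.001, -0.001]
contact_force: [0.8, -0.2, -3.2]
grip_width: 0.0587
```

Call:
play_rows --motion '[{"travel": [0,0,0],"angular": [0,0,0],"fingers": -1},{"travel": [0,0,0],"angular": [0,0,0],"fingers": -1},{"travel": [0,0,0],"angular": [0,0,0],"fingers": -1},{"travel": [0,0,-4],"angular": [0,0,0],"fingers": -1},{"travel": [0,0,-8],"angular": [0,0,0],"fingers": -1}]'

```text
time: 3.8
ee_pos: [0.491, 0.3494, 0.0846]
orientation: [-0.043, 0.999, -0.001, -0.002]
contact_force: [1.0, 0.6, 0.3]
grip_width: 0.0855
```

```bash
python3 -c "
from h import *
st(); go([.5815,.1635,.08],14.3)"
```

```text
t 3.8 p [0.491  0.3494 0.0846] yaw -175.02 tilt 0.28 F [0.96 0.63 0.34] w 0.0855 j6 0.4
travel [-7.41, -19.31, 0.47] ang [-0.1, -0.3, -9.3] rows 5.0
```

Call:
play_rows --motion '[{"travel": [-7.4,-19.3,0.4],"angular": [0,0,-9.3],"fingers": -1},{"travel": [-7.4,-19.3,0.4],"angular": [0,0,-9.3],"fingers": -1},{"travel": [-7.4,-19.3,0.4],"angular": [0,0,-9.3],"fingers": -1},{"travel": [-7.4,-19.3,0.4],"angular": [0,0,-9.3],"fingers": -1},{"travel": [-7.4,-19.3,0.4],"angular": [0,0,-9.3],"fingers": -1}]'

```text
time: 4.22
ee_pos: [0.5843, 0.1639, 0.083]
orientation: [-0.125, 0.992, 0.0, 0.002]
contact_force: [-0.1, 0.3, -0.6]
grip_width: 0.0856
```

Call:
play_rows --motion '[{"travel": [0,0,0],"angular": [0,0,0],"fingers": -1},{"travel": [0,0,0],"angular": [0,0,0],"fingers": -1}]'

```text
time: 4.38
ee_pos: [0.5847, 0.163, 0.0825]
orientation: [-0.122, 0.993, 0.0, 0.001]
contact_force: [-0.1, -0.1, -0.6]
grip_width: 0.0855
```

```bash
python3 -c "
from h import *
st(); c=cap('wrist')
for l in labels(c,amin=800): print(l)
go([.5815,.1635,.0045],14.3)"
```

```text
t 4.38 p [0.5847 0.163  0.0825] yaw -165.98 tilt 0.14 F [-0.13 -0.08 -0.57] w 0.0855 j6 -0.11
(0.5808, 0.163, 14.0, 70, 35, 91, [281.0, 219.0])
(0.503, -0.0242, 21.6, 28, 17, 59, [9.0, 30.0])
travel [0.24, -0.04, 7.78] ang [0.0, 0.1, -0.2] rows 1.9
```

Call:
play_rows --motion '[{"travel": [0.35,0,4],"angular": [0,0,0],"fingers": -1},{"travel": [0.35,0,6.5],"angular": [0,0,0],"fingers": -1},{"travel": [0.35,0,7.7],"angular": [0,0,0],"fingers": -1},{"travel": [0.35,0,7.7],"angular": [0,0,0],"fingers": 0.5},{"travel": [0.35,0,7.7],"angular": [0,0,0],"fingers": 1}]'

```text
time: 4.85
ee_pos: [0.5784, 0.1654, 0.0044]
orientation: [-0.125, 0.992, -0.0, -0.001]
contact_force: [-2.0, -7.0, 4.3]
grip_width: 0.0635
```

Call:
play_rows --motion '[{"travel": [0,0,0],"angular": [0,0,0],"fingers": 1},{"travel": [0,0,0],"angular": [0,0,0],"fingers": 1},{"travel": [0,0,0],"angular": [0,0,0],"fingers": 1},{"travel": [0,0,0],"angular": [0,0,0],"fingers": 1}]'

```text
time: 5.18
ee_pos: [0.5798, 0.1654, 0.0057]
orientation: [-0.125, 0.992, 0.001, 0.001]
contact_force: [-1.6, 2.0, 2.2]
grip_width: 0.0587
```

Call:
play_rows --motion '[{"travel": [0,0,-1],"angular": [0,0,0],"fingers": 1},{"travel": [0,0,-3],"angular": [0,0,0],"fingers": 1},{"travel": [0,0,-5],"angular": [0,0,0],"fingers": 1},{"travel": [0,0,-6],"angular": [0,0,0],"fingers": 1},{"travel": [0,0,-6],"angular": [0,0,0],"fingers": 1}]'

```text
time: 5.6
ee_pos: [0.5815, 0.1646, 0.0675]
orientation: [-0.124, 0.992, 0.0, 0.003]
contact_force: [0.7, 0.1, -6.5]
grip_width: 0.0586
```

Call:
play_rows --motion '[{"travel": [0,0,0],"angular": [0,0,0],"fingers": 1},{"travel": [0,0,0],"angular": [0,0,0],"fingers": 1}]'

```text
time: 5.77
ee_pos: [0.5785, 0.1642, 0.0634]
orientation: [-0.124, 0.992, -0.0, -0.001]
contact_force: [-0.6, -0.3, -6.3]
grip_width: 0.0587
```

Call:
play_rows --motion '[{"travel": [0,0,0],"angular": [0,0,0],"fingers": 1},{"travel": [0,0,0],"angular": [0,0,0],"fingers": 1}]'

```text
time: 5.93
ee_pos: [0.5784, 0.1642, 0.0631]
orientation: [-0.124, 0.992, -0.0, -0.001]
contact_force: [-0.7, 0.4, -7.2]
grip_width: 0.0588
```

```bash
python3 -c "
from h import *
print(st()['effort'])"
```

```text
t 5.93 p [0.5784 0.1642 0.0631] yaw -165.72 tilt 0.15 F [-0.68  0.42 -7.24] w 0.0588 j6 -0.11
[-2.11980252e-03 -5.69765353e+01  2.90342438e+01  9.00840132e-05
  1.68376358e-03  1.46852813e-04]
```

Call:
play_rows --motion '[{"travel": [0,0,-3],"angular": [0,0,4],"fingers": 1},{"travel": [0,0,-7],"angular": [0,0,9],"fingers": 1},{"travel": [0,0,-11],"angular": [0,0,14],"fingers": 1},{"travel": [0,0,-15],"angular": [0,0,19.3],"fingers": 1},{"travel": [0,0,-18.7],"angular": [0,0,19.3],"fingers": 1}]'

```text
time: 6.35
ee_pos: [0.579, 0.1643, 0.253]
orientation: [0.046, 0.999, -0.0, -0.0]
contact_force: [1.1, -0.4, -6.4]
grip_width: 0.0586
```

Call:
play_rows --motion '[{"travel": [-0.4,-2,0],"angular": [0,0,0],"fingers": 1},{"travel": [-1,-6,0],"angular": [0,0,0],"fingers": 1},{"travel": [-1.8,-10,0],"angular": [0,0,0],"fingers": 1},{"travel": [-2.6,-14,0],"angular": [0,0,0],"fingers": 1},{"travel": [-3.3,-18,0],"angular": [0,0,0],"fingers": 1}]'

```text
time: 6.77
ee_pos: [0.5963, -0.0192, 0.2507]
orientation: [0.043, 0.999, 0.0, -0.0]
contact_force: [1.1, -0.5, -6.8]
grip_width: 0.059
```

Call:
play_rows --motion '[{"travel": [-0.7,-4,0],"angular": [0,0,0],"fingers": 1},{"travel": [-1.4,-8,0],"angular": [0,0,0],"fingers": 1},{"travel": [-2.2,-12,0],"angular": [0,0,0],"fingers": 1},{"travel": [-2.9,-16,0],"angular": [0,0,0],"fingers": 1},{"travel": [-3.5,-19,0],"angular": [0,0,0],"fingers": 1}]'

```text
time: 7.18
ee_pos: [0.6143, -0.2137, 0.2502]
orientation: [0.045, 0.999, -0.0, -0.001]
contact_force: [0.8, 0.0, -6.3]
grip_width: 0.0584
```

Call:
play_rows --motion '[{"travel": [-0.6,-3,0],"angular": [0,0,0],"fingers": 1},{"travel": [-1,-5,0],"angular": [0,0,0],"fingers": 1},{"travel": [-1,-5.7,0],"angular": [0,0,0],"fingers": 1},{"travel": [-1,-5.7,0],"angular": [0,0,0],"fingers": 1},{"travel": [-1,-5.7,0],"angular": [0,0,0],"fingers": 1}]'

```text
time: 7.6
ee_pos: [0.6193, -0.2675, 0.2503]
orientation: [0.044, 0.999, 0.001, -0.001]
contact_force: [-0.4, 0.5, -5.6]
grip_width: 0.0589
```

```bash
python3 -c "
from h import *
s=st(); c=cap('wrist','pics/w2.png')
for l in labels(c,s['ee_pos'][2]-.0045+.03-.001,amin=800): print(l)"
```

```text
t 7.6 p [ 0.6193 -0.2675  0.2503] yaw 174.95 tilt 0.14 F [-0.38  0.46 -5.64] w 0.0589 j6 -0.44
(0.6817, -0.3535, -52.3, 39, 14, 55, [130.0, 404.0])
(0.6883, -0.2012, 38.0, 40, 17, 55, [418.0, 391.0])
(0.6733, -0.137, 45.6, 37, 16, 48, [544.0, 361.0])
(0.6441, -0.1629, 49.9, 67, 23, 139, [503.0, 313.0])
(0.6331, -0.1453, 50.1, 34, 15, 142, [542.0, 294.0])
(0.6099, -0.1951, 84.9, 61, 17, 228, [432.0, 248.0])
(0.6201, -0.2682, -4.9, 68, 35, 84, [279.0, 279.0])
(0.5346, -0.2634, 47.8, 42, 39, 145, [285.0, 88.0])
(0.534, -0.2854, -4.9, 43, 19, 195, [208.0, 87.0])
(0.5273, -0.1904, 21.6, 23, 12, 68, [470.0, 45.0])
(0.5159, -0.2623, 84.9, 62, 19, 197, [280.0, 20.0])
```

View pics/w2.png

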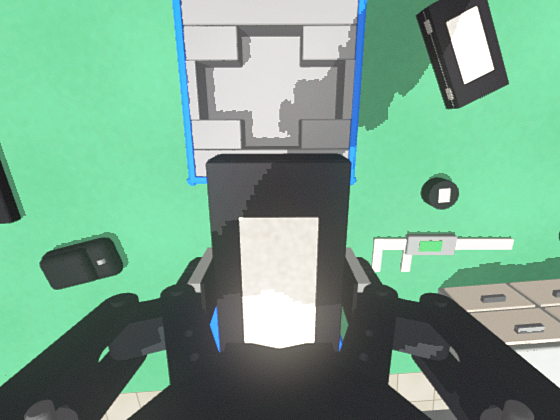

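Call:
play_rows --motion '[{"travel": [-3,0,0],"angular": [0,0,0],"fingers": 1},{"travel": [-6,0,0],"angular": [0,0,0],"fingers": 1},{"travel": [-8,0,0],"angular": [0,0,0],"fingers": 1},{"travel": [-8,0,0],"angular": [0,0,0],"fingers": 1},{"travel": [-8,0,0],"angular": [0,0,0],"fingers": 1}]'

```text
time: 8.07
ee_pos: [0.7004, -0.2725, 0.2497]
orientation: [0.042, 0.999, 0.001, -0.001]
contact_force: [-0.2, -0.1, -6.6]
grip_width: 0.0589
```

```bash
python3 -c "
from h import *
s=st(); c=cap('wrist','pics/w3.png')
for l in labels(c,s['ee_pos'][2]-.0055+.03,amin=800):
    if l[3]>60 and l[3]<75: print(l)
im=np.array(c['image']); hsv=cv2.cvtColor(im,cv2.COLOR_RGB2HSV)
m=((hsv[...,0]>100)&(hsv[...,0]<125)&(hsv[...,1]>120)&(hsv[...,2]>60)).astype(np.uint8)
m[250:]=0
k=max(cv2.findContours(m,cv2.RETR_EXTERNAL,cv2.CHAIN_APPROX_NONE)[0],key=cv2.contourArea)
p=cv2.approxPolyDP(cv2.convexHull(k),3,True)[:,0]; print(p.tolist(), ray(c,p,.056)[:,:2].round(4).tolist())
w=ray(c,cv2.convexHull(k)[:,0],.056)[:,:2]; print(cv2.minAreaRect((w*1000).astype(np.float32)))
cv2.imwrite('pics/w3c.png',cv2.resize(im[40:260,140:410,::-1],None,fx=2.7,fy=2.7,interpolation=cv2.INTER_CUBIC))
"
```

```text
t 8.07 p [ 0.7004 -0.2725  0.2497] yaw 175.16 tilt 0.14 F [-0.24 -0.07 -6.62] w 0.0589 j6 -0.39
(0.742, -0.153, 10.4, 66, 26, 85, [538.0, 329.0])
(0.7013, -0.2735, -4.3, 68, 35, 78, [279.0, 279.0])
(0.6664, -0.1987, 85.1, 61, 17, 220, [437.0, 195.0])
[[365, 0], [360, 107], [356, 113], [183, 114], [179, 110], [171, 0]] [[0.521, -0.1713], [0.622, -0.177], [0.6279, -0.1814], [0.6127, -0.3713], [0.6082, -0.3749], [0.5046, -0.3639]]
((566.8486938476562, -271.82220458984375), (198.4092254638672, 108.33269500732422), 85.13038635253906)
```

View pics/w3c.png

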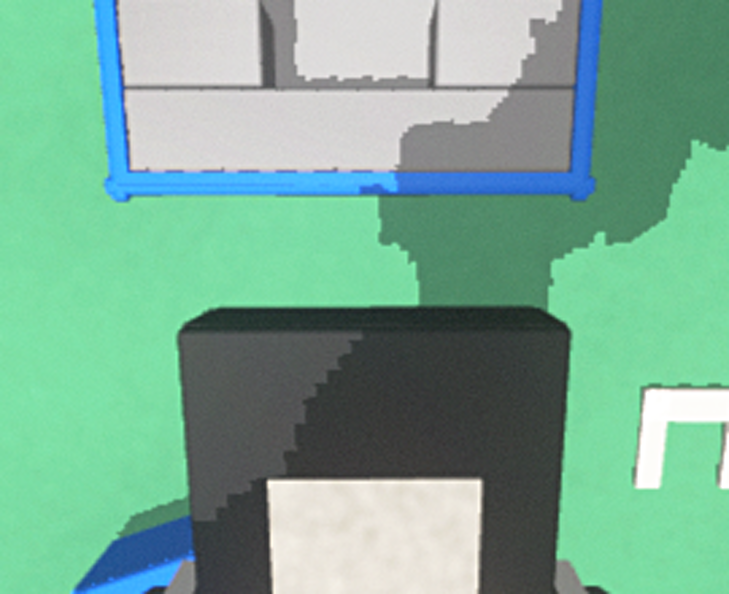

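```bash
python3 -c "
from h import *
im=cv2.imread('pics/w2.png'); cv2.imwrite('pics/w2c.png',cv2.resize(im[0:190,165:375],None,fx=3,fy=3,interpolation=cv2.INTER_CUBIC))
"
```

```text
(no output)
```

View pics/w2c.png

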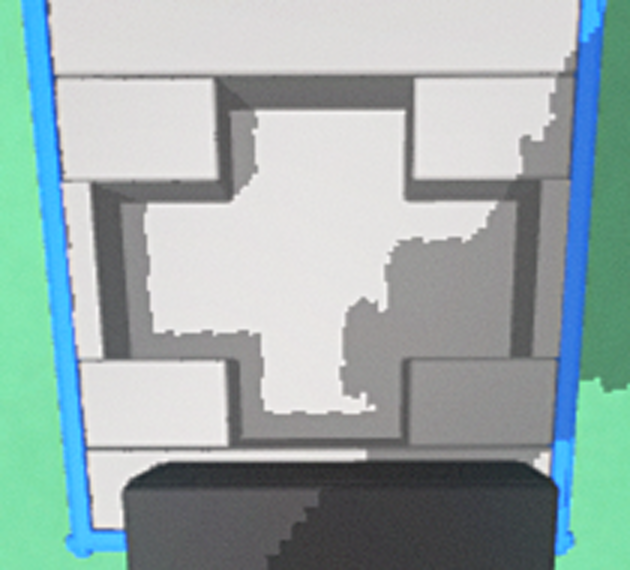

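```bash
python3 -c "
from h import *
c=optics.capture('wrist'); W=np.eye(4); s=manip.sense()
M=tool(174.95); W[:3,:3]=M.as_matrix(); W[:3,3]=[.6193,-.2675,.2503]; c['T']=W@np.array(c['T_tool_cam'])
P=np.array([[215,76],[413,75],[410,446],[230,448],[92,180],[540,180],[532,357],[107,358],[217,180],[407,180],[409,358],[228,358]])/3+[165,0]
w=ray(c,P,.055)[:,:2]; print(w.round(4).tolist())
for a in (w[:4],w[4:8],w[8:]):
    print('ctr',a.mean(0).round(4),'sides',np.linalg.norm(np.roll(a,-1,0)-a,axis=1).round(4),'yaw long',np.degrees(np.arctan2(*((a[2]+a[3]-a[0]-a[1])[::-1]))).round(2),'yaw of y', (np.degrees(np.arctan2(*((a[1]+a[2]-a[0]-a[3])[::-1])))-90).round(2))
st()
"
```

```text
[[0.4511, -0.2963], [0.4568, -0.2291], [0.581, -0.2384], [0.5757, -0.3068], [0.4792, -0.3435], [0.4932, -0.1868], [0.5526, -0.1912], [0.539, -0.3481], [0.4831, -0.2998], [0.489, -0.2334], [0.5489, -0.2367], [0.5429, -0.3035]]
ctr [ 0.5162 -0.2677] sides [0.0674 0.1246 0.0686 0.125 ] yaw long -4.56 yaw of y -4.65
ctr [ 0.516  -0.2674] sides [0.1573 0.0596 0.1575 0.0599] yaw long -4.33 yaw of y -5.03
ctr [ 0.516  -0.2683] sides [0.0667 0.06   0.0671 0.0599] yaw long -3.34 yaw of y -5.1
t 8.17 p [ 0.6991 -0.2732  0.2514] yaw 175.08 tilt 0.07 F [-0.61 -0.56 -7.  ] w 0.0585 j6 -0.39
```

Call:
play_rows --motion '[{"travel": [3,-0.2,1],"angular": [0,0,0],"fingers": 1},{"travel": [7,-0.4,3],"angular": [0,0,0],"fingers": 1},{"travel": [11,-0.6,5],"angular": [0,0,0],"fingers": 1},{"travel": [15,-0.8,7.5],"angular": [0,0,0],"fingers": 1},{"travel": [18,-1,10],"angular": [0,0,0],"fingers": 1}]'

```text
time: 8.58
ee_pos: [0.5245, -0.2681, 0.159]
orientation: [0.044, 0.999, -0.001, 0.001]
contact_force: [0.1, -1.7, -5.0]
grip_width: 0.0589
```

Call:
play_rows --motion '[{"travel": [0.4,0,1],"angular": [0,0,0],"fingers": 1},{"travel": [0.4,0,1],"angular": [0,0,0],"fingers": 1},{"travel": [0.4,0,1],"angular": [0,0,0],"fingers": 1},{"travel": [0.4,0,1],"angular": [0,0,0],"fingers": 1},{"travel": [0.4,0,1],"angular": [0,0,0],"fingers": 1}]'

```text
time: 9.0
ee_pos: [0.5252, -0.2698, 0.15]
orientation: [0.044, 0.999, -0.001, 0.002]
contact_force: [-0.2, 0.7, -6.4]
grip_width: 0.0587
```

```bash
python3 -c "
from h import *
st(); go([.5145,-.2677,.065],-4.7)"
```

```text
t 9.0 p [ 0.5252 -0.2698  0.15  ] yaw 175.01 tilt 0.29 F [-0.15  0.68 -6.39] w 0.0587 j6 -0.52
travel [1.12, 0.13, 8.5] ang [-0.1, 0.3, -0.3] rows 2.1
```

Call:
play_rows --motion '[{"travel": [1.1,0.13,2],"angular": [-0.1,0.3,-0.3],"fingers": 1},{"travel": [1.1,0.13,4],"angular": [-0.1,0.3,-0.3],"fingers": 1},{"travel": [1.1,0.13,6.3],"angular": [-0.1,0.3,-0.3],"fingers": 1},{"travel": [1.1,0.13,6.3],"angular": [-0.1,0.3,-0.3],"fingers": 1},{"travel": [1.1,0.13,6.3],"angular": [-0.1,0.3,-0.3],"fingers": 1}]'

```text
time: 9.42
ee_pos: [0.5127, -0.2663, 0.0845]
orientation: [0.041, 0.999, 0.001, -0.003]
contact_force: [0.2, -0.1, -6.1]
grip_width: 0.0587
```

```bash
python3 -c "
from h import *
s=st(); go([.5145,-.2677,.0135],-4.7)
c=cap('wrist')
for l in labels(c,s['ee_pos'][2]-.0055+.03,amin=800):
    if l[3]>60 and l[3]<75: print(l)
st()"
```

```text
t 9.42 p [ 0.5127 -0.2663  0.0845] yaw 175.32 tilt 0.4 F [ 0.16 -0.11 -6.07] w 0.0587 j6 -0.54
travel [-0.24, -0.14, 7.09] ang [0.1, -0.4, 0.0] rows 1.7
(0.5136, -0.2671, -4.6, 68, 35, 90, [279.0, 279.0])
t 9.47 p [ 0.5136 -0.267   0.0857] yaw 175.32 tilt 0.24 F [ 0.22 -0.8  -6.75] w 0.0588 j6 -0.54
```

Call:
play_rows --motion '[{"travel": [-0.15,-0.1,0],"angular": [0,0,0],"fingers": 1},{"travel": [-0.15,-0.1,1],"angular": [0,0,0],"fingers": 1},{"travel": [-0.15,-0.1,2.2],"angular": [0,0,0],"fingers": 1},{"travel": [-0.15,-0.1,3.2],"angular": [0,0,0],"fingers": 1},{"travel": [-0.15,-0.1,4],"angular": [0,0,0],"fingers": 1}]'

```text
time: 9.88
ee_pos: [0.5137, -0.2677, 0.044]
orientation: [0.041, 0.999, 0.001, -0.002]
contact_force: [0.5, 0.5, -6.0]
grip_width: 0.0585
```

Call:
play_rows --motion '[{"travel": [0,0,0.8],"angular": [0,0,0],"fingers": 1},{"travel": [0,0,1.6],"angular": [0,0,0],"fingers": 1},{"travel": [0,0,2.4],"angular": [0,0,0],"fingers": 1},{"travel": [0,0,2.8],"angular": [0,0,0],"fingers": 1},{"travel": [0,0,2.8],"angular": [0,0,0],"fingers": 1}]'

```text
time: 10.3
ee_pos: [0.5127, -0.267, 0.0153]
orientation: [0.041, 0.999, 0.002, -0.003]
contact_force: [-0.5, 0.9, -5.8]
grip_width: 0.0586
```

```bash
python3 -c "
from h import *
s=st(); go([.5145,-.2677,.0135],-4.7)"
```

```text
t 10.3 p [ 0.5127 -0.267   0.0153] yaw 175.28 tilt 0.44 F [-0.51  0.93 -5.83] w 0.0586 j6 -0.54
travel [-0.18, -0.05, 0.18] ang [0.2, -0.4, -0.0] rows 0.1
```

Call:
play_rows --motion '[{"travel": [-0.15,-0.05,0.1],"angular": [0.1,-0.2,0],"fingers": 1},{"travel": [-0.15,-0.05,0.2],"angular": [0.1,-0.2,0],"fingers": 1},{"travel": [-0.15,-0.05,0.3],"angular": [0.1,-0.2,0],"fingers": 1},{"travel": [-0.15,-0.05,0.3],"angular": [0.1,-0.2,0],"fingers": 1}]'

```text
time: 10.63
ee_pos: [0.5152, -0.2683, 0.0139]
orientation: [0.041, 0.999, -0.0, -0.001]
contact_force: [-0.2, 0.8, -6.8]
grip_width: 0.0585
```

```bash
python3 -c "
from h import *
s=st(); go([.5145,-.2677,.0135],-4.7)"
```

```text
t 10.63 p [ 0.5152 -0.2683  0.0139] yaw 175.29 tilt 0.07 F [-0.21  0.84 -6.8 ] w 0.0585 j6 -0.54
travel [0.07, 0.05, 0.04] ang [-0.0, -0.1, -0.0] rows 0.0
```

Call:
play_rows --motion '[{"travel": [0,0,0.1],"angular": [0,0,0],"fingers": 1},{"travel": [0,0,0.2],"angular": [0,0,0],"fingers": 1},{"travel": [0,0,0.2],"angular": [0,0,0],"fingers": 1}]'

```text
time: 10.88
ee_pos: [0.5152, -0.2683, 0.0136]
orientation: [0.041, 0.999, -0.0, -0.0]
contact_force: [-3.6, 2.4, 6.3]
grip_width: 0.0589
```

Call:
play_rows --motion '[{"travel": [0,0,0.1],"angular": [0,0,0],"fingers": 1},{"travel": [0,0,0.1],"angular": [0,0,0],"fingers": 1}]'

```text
time: 11.05
ee_pos: [0.5152, -0.2683, 0.0136]
orientation: [0.041, 0.999, -0.001, -0.0]
contact_force: [-6.5, 4.7, 13.2]
grip_width: 0.0589
```

```bash
python3 -c "
from h import *
s=st(); go([.5145,-.2677,.0135],-4.7)"
```

```text
t 11.05 p [ 0.5152 -0.2683  0.0136] yaw 175.29 tilt 0.07 F [-6.54  4.7  13.21] w 0.0589 j6 -0.54
travel [0.07, 0.05, 0.01] ang [-0.1, -0.0, -0.0] rows 0.0
```

Call:
play_rows --motion '[{"travel": [0,0,-0.2],"angular": [0,0,0],"fingers": -0.4},{"travel": [0,0,-0.2],"angular": [0,0,0],"fingers": -1},{"travel": [0,0,-0.2],"angular": [0,0,0],"fingers": -1},{"travel": [0,0,-2],"angular": [0,0,0],"fingers": -1},{"travel": [0,0,-5.5],"angular": [0,0,0],"fingers": -1}]'

```text
time: 11.47
ee_pos: [0.5127, -0.2666, 0.0624]
orientation: [0.041, 0.999, 0.002, -0.004]
contact_force: [-0.0, -0.4, -0.7]
grip_width: 0.0854
```

Call:
play_rows --motion '[{"travel": [0,0,-4],"angular": [0,0,0],"fingers": -1},{"travel": [0,0,-8],"angular": [0,0,0],"fingers": -1},{"travel": [0,0,-9],"angular": [0,0,0],"fingers": -1},{"travel": [0,0,-9],"angular": [0,0,0],"fingers": -1},{"travel": [0,0,-9],"angular": [0,0,0],"fingers": -1}]'

```text
time: 11.88
ee_pos: [0.5159, -0.2687, 0.1563]
orientation: [0.041, 0.999, -0.001, 0.0]
contact_force: [-1.2, 0.5, -0.4]
grip_width: 0.0855
```

```bash
python3 -c "
from h import *
s=st(); c=cap('wrist','pics/w4.png')
for l in labels(c,.038,amin=300):
    if l[3]>40 and l[3]<85: print(l)
go([.492,.349,.15],4.9)"
```

```text
t 11.88 p [ 0.5159 -0.2687  0.1563] yaw 175.28 tilt 0.08 F [-1.16  0.54 -0.43] w 0.0855 j6 -0.54
(0.5176, -0.2692, -4.5, 71, 35, 104, [279.0, 201.0])
(0.5119, -0.2167, -5.0, 54, 41, 112, [333.0, 192.0])
(0.4854, -0.0479, 21.7, 69, 34, 62, [527.0, 146.0])
travel [7.37, 61.31, 0.52] ang [0.0, -0.1, -9.6] rows 14.8
```

View pics/w4.png

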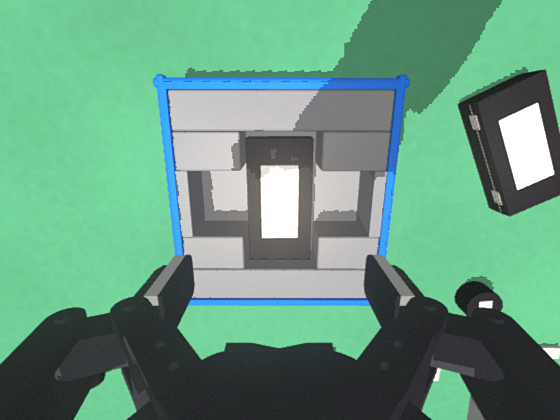

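The heaviest case sits flat and square in the pocket, with its label at (279,201). Next is the middle case.

Call:
play_rows --motion '[{"travel": [7.4,61.3,0.5],"angular": [0,0,0],"fingers": -1},{"travel": [7.4,61.3,0.5],"angular": [0,0,0],"fingers": -1},{"travel": [7.4,61.3,0.5],"angular": [0,0,0],"fingers": -1},{"travel": [7.4,61.3,0.5],"angular": [0,0,0],"fingers": -1},{"travel": [7.4,61.3,0.5],"angular": [0,0,0],"fingers": -1}]'

```text
time: 12.35
ee_pos: [0.5055, -0.058, 0.1515]
orientation: [0.042, 0.999, 0.001, -0.003]
contact_force: [0.9, 0.8, 0.8]
grip_width: 0.0855
```

Call:
play_rows --motion '[{"travel": [4.9,40.7,0.3],"angular": [0,0,0],"fingers": -1},{"travel": [4.9,40.7,0.3],"angular": [0,0,0],"fingers": -1},{"travel": [4.9,40.7,0.3],"angular": [0,0,0],"fingers": -1},{"travel": [4.9,40.7,0.3],"angular": [0,0,0],"fingers": -1},{"travel": [4.9,40.7,0.3],"angular": [0,0,0],"fingers": -1}]'

```text
time: 12.77
ee_pos: [0.4976, 0.1499, 0.1502]
orientation: [0.041, 0.999, -0.0, -0.003]
contact_force: [-0.0, 0.4, 0.2]
grip_width: 0.0851
```

```bash
python3 -c "
from h import *
s=st(); go([.492,.349,.12],4.9)"
```

```text
t 12.77 p [0.4976 0.1499 0.1502] yaw 175.27 tilt 0.31 F [-0.01  0.38  0.22] w 0.0851 j6 0.22
travel [2.19, 19.8, 3.02] ang [-0.0, -0.3, -9.6] rows 4.8
```

Call:
play_rows --motion '[{"travel": [2.2,19.6,3],"angular": [0,0,-9.6],"fingers": -1},{"travel": [2.2,19.6,3],"angular": [0,0,-9.6],"fingers": -1},{"travel": [2.2,19.6,3],"angular": [0,0,-9.6],"fingers": -1},{"travel": [2.2,19.6,3],"angular": [0,0,-9.6],"fingers": -1},{"travel": [2.2,19.6,3],"angular": [0,0,-9.6],"fingers": -1}]'

```text
time: 13.18
ee_pos: [0.4916, 0.3476, 0.1194]
orientation: [-0.043, 0.999, -0.0, -0.003]
contact_force: [0.6, -0.8, -0.8]
grip_width: 0.0855
```

Call:
play_rows --motion '[{"travel": [0,0,0],"angular": [0,0,0],"fingers": -1},{"travel": [0,0,0],"angular": [0,0,0],"fingers": -1},{"travel": [0,0,0],"angular": [0,0,0],"fingers": -1}]'

```text
time: 13.43
ee_pos: [0.4924, 0.3444, 0.1206]
orientation: [-0.043, 0.999, -0.001, -0.003]
contact_force: [-0.8, -0.7, 0.7]
grip_width: 0.0854
```

```bash
python3 -c "
from h import *
s=st(); c=cap('wrist')
for l in labels(c,.03,amin=800):
    if l[3]>60 and l[3]<85: print(l)
    if l[3]>60 and l[3]<75 and abs(l[0]-.49)+abs(l[1]-.35)<.03: go([l[0],l[1],.0055],l[2])"
```

```text
t 13.43 p [0.4924 0.3444 0.1206] yaw -175.09 tilt 0.3 F [-0.8  -0.69  0.7 ] w 0.0854 j6 0.39
(0.4932, 0.4947, 53.6, 71, 34, 246, [455.0, 225.0])
(0.4909, 0.3496, 4.9, 70, 35, 91, [286.0, 207.0])
travel [0.1, 0.59, 11.57] ang [-0.1, -0.2, -0.1] rows 2.8
```

Call:
play_rows --motion '[{"travel": [0.1,0.55,4],"angular": [0,-0.2,0],"fingers": -1},{"travel": [0.1,0.55,8],"angular": [0,-0.2,0],"fingers": -1},{"travel": [0.1,0.55,10.5],"angular": [0,-0.2,0],"fingers": -1},{"travel": [0.1,0.55,11.5],"angular": [0,-0.2,0],"fingers": -1},{"travel": [0.1,0.55,11.5],"angular": [0,-0.2,0],"fingers": 0}]'

```text
time: 13.9
ee_pos: [0.4902, 0.3481, 0.005]
orientation: [-0.041, 0.999, -0.001, -0.002]
contact_force: [-0.1, 0.2, 0.8]
grip_width: 0.0752
```

Call:
play_rows --motion '[{"travel": [0,0,0],"angular": [0,0,0],"fingers": 1},{"travel": [0,0,0],"angular": [0,0,0],"fingers": 1},{"travel": [0,0,0],"angular": [0,0,0],"fingers": 1},{"travel": [0,0,0],"angular": [0,0,0],"fingers": 1},{"travel": [0,0,0],"angular": [0,0,0],"fingers": 1}]'

```text
time: 14.32
ee_pos: [0.4933, 0.3511, 0.0094]
orientation: [-0.042, 0.999, 0.001, 0.002]
contact_force: [0.6, -1.6, 4.5]
grip_width: 0.0589
```

Call:
play_rows --motion '[{"travel": [0,0,-1],"angular": [0,0,0],"fingers": 1},{"travel": [0,0,-4],"angular": [0,0,0],"fingers": 1},{"travel": [0,0,-8],"angular": [0,0,3],"fingers": 1},{"travel": [0,0,-12],"angular": [0,0,6],"fingers": 1},{"travel": [0,0,-14.5],"angular": [0,0,9.7],"fingers": 1}]'

```text
time: 14.73
ee_pos: [0.4924, 0.3513, 0.1572]
orientation: [0.043, 0.999, 0.001, 0.003]
contact_force: [1.1, 0.8, -2.9]
grip_width: 0.0588
```

Call:
play_rows --motion '[{"travel": [0,0,0],"angular": [0,0,0],"fingers": 1},{"travel": [0,0,0],"angular": [0,0,0],"fingers": 1},{"travel": [0,0,0],"angular": [0,0,0],"fingers": 1}]'

```text
time: 14.98
ee_pos: [0.4907, 0.3503, 0.1515]
orientation: [0.041, 0.999, -0.0, -0.0]
contact_force: [-0.4, -1.0, -4.5]
grip_width: 0.0588
```

```bash
python3 -c "
from h import *
print(st()['effort']); c=cap('wrist'); s=st()
for l in labels(c,s['ee_pos'][2]-.0055+.03,amin=800):
    if l[3]>60 and l[3]<75: print(l)
go([.5155,-.268,.15],-4.7)"
```

```text
t 14.98 p [0.4907 0.3503 0.1515] yaw 175.25 tilt 0.02 F [-0.41 -0.95 -4.47] w 0.0588 j6 0.57
[ 1.52979459e-02 -5.61198664e+01  3.18811584e+01 -8.88203597e-02
  3.67510656e-03  5.62358691e-03]
t 15.03 p [0.4902 0.35   0.1506] yaw 175.24 tilt 0.11 F [-0.39  0.1  -4.55] w 0.0587 j6 0.57
(0.4865, 0.35, -4.6, 68, 34, 67, [279.0, 270.0])
travel [-7.65, -61.38, 0.13] ang [-0.1, -0.1, -0.1] rows 14.8
```

Call:
play_rows --motion '[{"travel": [-0.3,-2,0],"angular": [0,0,0],"fingers": 1},{"travel": [-0.7,-6,0],"angular": [0,0,0],"fingers": 1},{"travel": [-1.2,-10,0],"angular": [0,0,0],"fingers": 1},{"travel": [-1.7,-14,0],"angular": [0,0,0],"fingers": 1},{"travel": [-2.2,-18,0],"angular": [0,0,0],"fingers": 1}]'

```text
time: 15.45
ee_pos: [0.4965, 0.1678, 0.15]
orientation: [0.041, 0.999, -0.0, -0.001]
contact_force: [0.8, -0.2, -4.0]
grip_width: 0.0585
```

Call:
play_rows --motion '[{"travel": [-0.5,-4,0],"angular": [0,0,0],"fingers": 1},{"travel": [-1,-8,0],"angular": [0,0,0],"fingers": 1},{"travel": [-1.5,-12,0],"angular": [0,0,0],"fingers": 1},{"travel": [-2,-16,0],"angular": [0,0,0],"fingers": 1},{"travel": [-2.5,-20,0],"angular": [0,0,0],"fingers": 1}]'

```text
time: 15.87
ee_pos: [0.5047, -0.0334, 0.1503]
orientation: [0.042, 0.999, 0.001, -0.001]
contact_force: [0.8, -0.1, -4.4]
grip_width: 0.0587
```

Call:
play_rows --motion '[{"travel": [-0.5,-4,0],"angular": [0,0,0],"fingers": 1},{"travel": [-1,-8,0],"angular": [0,0,0],"fingers": 1},{"travel": [-1.5,-12,0],"angular": [0,0,0],"fingers": 1},{"travel": [-2,-16,0],"angular": [0,0,0],"fingers": 1},{"travel": [-2.4,-19,0],"angular": [0,0,0],"fingers": 1}]'

```text
time: 16.28
ee_pos: [0.5131, -0.2258, 0.1499]
orientation: [0.043, 0.999, 0.001, -0.001]
contact_force: [0.9, 0.3, -4.4]
grip_width: 0.0589
```

Call:
play_rows --motion '[{"travel": [-0.3,-2.5,0],"angular": [0,0,0],"fingers": 1},{"travel": [-0.5,-4.4,0],"angular": [0,0,0],"fingers": 1},{"travel": [-0.5,-4.4,0],"angular": [0,0,0],"fingers": 1},{"travel": [-0.5,-4.4,0],"angular": [0,0,0],"fingers": 1},{"travel": [-0.5,-4.4,0],"angular": [0,0,0],"fingers": 1}]'

```text
time: 16.7
ee_pos: [0.5147, -0.2665, 0.1503]
orientation: [0.042, 0.999, 0.002, -0.001]
contact_force: [-0.6, 0.5, -3.7]
grip_width: 0.0587
```

```bash
python3 -c "
from h import *
s=st(); c=cap('wrist'); 
for z in (.0055,.0094):
  for l in labels(c,s['ee_pos'][2]-z+.03,amin=800):
    if l[3]>60 and l[3]<75: print(l)
s=st(); go([.5155,-.268,.09],-4.7)"
```

```text
t 16.7 p [ 0.5147 -0.2665  0.1503] yaw 175.19 tilt 0.21 F [-0.58  0.51 -3.74] w 0.0587 j6 -0.53
(0.5099, -0.2668, -4.7, 68, 34, 88, [279.0, 270.0])
(0.4749, -0.2954, -5.8, 61, 27, 142, [191.0, 190.0])
(0.5122, -0.267, -4.7, 70, 35, 88, [279.0, 270.0])
(0.476, -0.2965, -5.8, 63, 28, 142, [191.0, 190.0])
t 16.75 p [ 0.515  -0.2662  0.1508] yaw 175.23 tilt 0.17 F [-0.26  0.71 -3.51] w 0.0584 j6 -0.53
travel [-0.07, -0.2, 6.08] ang [0.2, -0.1, -0.1] rows 1.5
```

Call:
play_rows --motion '[{"travel": [-0.46,-0.16,0],"angular": [0.1,-0.1,0],"fingers": 1},{"travel": [-0.46,-0.16,1],"angular": [0.1,-0.1,0],"fingers": 1},{"travel": [-0.46,-0.16,3],"angular": [0.1,-0.1,0],"fingers": 1},{"travel": [-0.46,-0.16,5],"angular": [0.1,-0.1,0],"fingers": 1},{"travel": [-0.46,-0.16,5],"angular": [0.1,-0.1,0],"fingers": 1}]'

```text
time: 17.17
ee_pos: [0.5182, -0.267, 0.0979]
orientation: [0.041, 0.999, 0.001, -0.001]
contact_force: [-1.4, 1.1, -3.9]
grip_width: 0.0585
```

Call:
play_rows --motion '[{"travel": [0,0,0],"angular": [0,0,0],"fingers": 1},{"travel": [0,0,1],"angular": [0,0,0],"fingers": 1},{"travel": [0,0,2.2],"angular": [0,0,0],"fingers": 1},{"travel": [0,0,3.4],"angular": [0,0,0],"fingers": 1},{"travel": [0,0,4],"angular": [0,0,0],"fingers": 1}]'

```text
time: 17.58
ee_pos: [0.5208, -0.2695, 0.0618]
orientation: [0.042, 0.999, -0.001, 0.002]
contact_force: [-0.6, 0.2, -3.2]
grip_width: 0.0584
```

Call:
play_rows --motion '[{"travel": [0,0,0],"angular": [0,0,0],"fingers": 1},{"travel": [0,0,0],"angular": [0,0,0],"fingers": 1}]'

```text
time: 17.75
ee_pos: [0.5208, -0.2696, 0.0626]
orientation: [0.042, 0.999, -0.001, 0.002]
contact_force: [0.1, 0.4, -3.2]
grip_width: 0.0587
```

```bash
python3 -c "
from h import *
s=st(); c=cap('wrist'); 
for l in labels(c,s['ee_pos'][2]-.0094+.03,amin=800):
    if l[3]>60 and l[3]<75: print(l)
s=st(); go([.5193,-.268,.048],-4.7)"
```

```text
t 17.75 p [ 0.5208 -0.2696  0.0626] yaw 175.19 tilt 0.23 F [ 0.08  0.44 -3.2 ] w 0.0587 j6 -0.53
(0.5182, -0.27, -4.8, 70, 35, 95, [279.0, 270.0])
t 17.8 p [ 0.5211 -0.2699  0.0631] yaw 175.19 tilt 0.28 F [-0.31  0.05 -4.69] w 0.0585 j6 -0.53
travel [0.2, 0.18, 1.51] ang [-0.1, 0.3, -0.1] rows 0.4
```

Call:
play_rows --motion '[{"travel": [0.15,0.12,0.3],"angular": [-0.1,0.2,0],"fingers": 1},{"travel": [0.15,0.12,0.7],"angular": [-0.1,0.2,0],"fingers": 1},{"travel": [0.15,0.12,1.1],"angular": [-0.1,0.2,0],"fingers": 1},{"travel": [0.15,0.12,1.3],"angular": [-0.1,0.2,0],"fingers": 1},{"travel": [0.15,0.12,1.3],"angular": [-0.1,0.2,0],"fingers": 1}]'

```text
time: 18.22
ee_pos: [0.5188, -0.2679, 0.0486]
orientation: [0.042, 0.999, 0.001, -0.001]
contact_force: [-0.4, -0.3, -3.2]
grip_width: 0.0585
```

Call:
play_rows --motion '[{"travel": [0,0,0.1],"angular": [0,0,0],"fingers": 1},{"travel": [0,0,0.1],"angular": [0,0,0],"fingers": 1}]'

```text
time: 18.38
ee_pos: [0.5192, -0.2682, 0.0482]
orientation: [0.042, 0.999, 0.0, -0.0]
contact_force: [-0.2, 0.5, -3.6]
grip_width: 0.0582
```

Call:
play_rows --motion '[{"travel": [0,0,0.1],"angular": [0,0,0],"fingers": 1},{"travel": [0,0,0.1],"angular": [0,0,0],"fingers": 1}]'

```text
time: 18.55
ee_pos: [0.5195, -0.2684, 0.0475]
orientation: [0.042, 0.999, 0.0, 0.0]
contact_force: [-0.4, 0.7, -3.6]
grip_width: 0.0586
```

```bash
python3 -c "
from h import *
s=st(); go([.5193,-.268,.0474],-4.7)"
```

```text
t 18.55 p [ 0.5195 -0.2684  0.0475] yaw 175.18 tilt 0.04 F [-0.39  0.75 -3.59] w 0.0586 j6 -0.53
travel [0.02, 0.04, 0.01] ang [0.0, 0.0, -0.1] rows 0.0
```

Call:
play_rows --motion '[{"travel": [0,0,0.1],"angular": [0,0,0],"fingers": 1},{"travel": [0,0,0.1],"angular": [0,0,0],"fingers": 1}]'

```text
time: 18.72
ee_pos: [0.5195, -0.2684, 0.0474]
orientation: [0.042, 0.999, 0.0, 0.0]
contact_force: [-2.0, 1.2, 4.2]
grip_width: 0.0585
```

Call:
play_rows --motion '[{"travel": [0,0,0.1],"angular": [0,0,0],"fingers": 1},{"travel": [0,0,0.1],"angular": [0,0,0],"fingers": 1}]'

```text
time: 18.88
ee_pos: [0.5195, -0.2684, 0.0474]
orientation: [0.042, 0.999, -0.0, 0.001]
contact_force: [-4.8, 2.7, 10.9]
grip_width: 0.0587
```

```bash
python3 -c "
from h import *
s=st(); go([.5193,-.268,.0474],-4.7)"
```

```text
t 18.88 p [ 0.5195 -0.2684  0.0474] yaw 175.18 tilt 0.08 F [-4.84  2.71 10.88] w 0.0587 j6 -0.53
travel [0.02, 0.04, -0.0] ang [-0.0, 0.1, -0.1] rows 0.0
```

Call:
play_rows --motion '[{"travel": [0,0,-0.2],"angular": [0,0,0],"fingers": -0.4},{"travel": [0,0,-0.2],"angular": [0,0,0],"fingers": -1},{"travel": [0,0,-0.2],"angular": [0,0,0],"fingers": -1},{"travel": [0,0,-2],"angular": [0,0,0],"fingers": -1},{"travel": [0,0,-5.5],"angular": [0,0,0],"fingers": -1}]'

```text
time: 19.3
ee_pos: [0.5166, -0.2665, 0.0965]
orientation: [0.042, 0.999, 0.003, -0.004]
contact_force: [0.6, -0.1, -0.3]
grip_width: 0.085
```

Call:
play_rows --motion '[{"travel": [0,0,-4],"angular": [0,0,0],"fingers": -1},{"travel": [0,0,-8],"angular": [0,0,0],"fingers": -1},{"travel": [0,0,-8],"angular": [0,0,0],"fingers": -1},{"travel": [0,0,-8],"angular": [0,0,0],"fingers": -1}]'

```text
time: 19.63
ee_pos: [0.5213, -0.2698, 0.1836]
orientation: [0.042, 0.999, -0.002, 0.003]
contact_force: [0.4, -0.4, -1.0]
grip_width: 0.0851
```

```bash
python3 -c "
from h import *
s=st(); c=cap('wrist')
for l in labels(c,.068,amin=800):
    if l[3]>60 and l[3]<75: print(l)
go([.487,-.04,.12],21.9)"
```

```text
t 19.63 p [ 0.5213 -0.2698  0.1836] yaw 175.19 tilt 0.39 F [ 0.38 -0.38 -1.01] w 0.0851 j6 -0.53
(0.5167, -0.2689, -4.8, 70, 35, 101, [280.0, 195.0])
(0.4809, -0.3228, -4.8, 65, 54, 129, [220.0, 156.0])
(0.4816, -0.07, 21.8, 62, 31, 64, [507.0, 137.0])
travel [5.22, 22.53, 6.1] ang [-0.1, 0.1, -26.7] rows 5.7
```

Call:
play_rows --motion '[{"travel": [5.2,22.5,3.5],"angular": [0,0,-26.7],"fingers": -1},{"travel": [5.2,22.5,3.5],"angular": [0,0,-26.7],"fingers": -1},{"travel": [5.2,22.5,3.5],"angular": [0,0,-26.7],"fingers": -1},{"travel": [5.2,22.5,3.5],"angular": [0,0,-26.7],"fingers": -1},{"travel": [5.2,22.5,3.5],"angular": [0,0,-26.7],"fingers": -1}]'

```text
time: 20.1
ee_pos: [0.4879, -0.0625, 0.1469]
orientation: [-0.191, 0.982, 0.001, -0.001]
contact_force: [1.0, 0.4, -0.2]
grip_width: 0.0858
```

```bash
python3 -c "
from h import *
s=st();go([.487,-.04,.12],21.9)"
```

```text
t 20.1 p [ 0.4879 -0.0625  0.1469] yaw -157.94 tilt 0.21 F [ 1.03  0.4  -0.21] w 0.0858 j6 -0.68
travel [-0.77, 2.11, 2.69] ang [0.2, -0.1, 0.2] rows 0.8
```

Call:
play_rows --motion '[{"travel": [-0.7,1.8,2.7],"angular": [0.2,0,0.2],"fingers": -1},{"travel": [-0.7,1.8,2.7],"angular": [0.2,0,0.2],"fingers": -1},{"travel": [-0.7,1.8,2.7],"angular": [0.2,0,0.2],"fingers": -1},{"travel": [-0.7,1.8,2.7],"angular": [0.2,0,0.2],"fingers": -1},{"travel": [-0.7,1.8,2.7],"angular": [0.2,0,0.2],"fingers": -1}]'

```text
time: 20.52
ee_pos: [0.4903, -0.0462, 0.1224]
orientation: [-0.188, 0.982, -0.002, 0.001]
contact_force: [0.6, 0.6, -0.0]
grip_width: 0.0852
```

```bash
python3 -c "
from h import *
s=st(); c=cap('wrist')
for l in labels(c,.03,amin=800):
    if l[3]>60 and l[3]<75: print(l); go([l[0],l[1],.006],l[2])"
```

```text
t 20.52 p [ 0.4903 -0.0462  0.1224] yaw -158.38 tilt 0.2 F [ 0.63  0.6  -0.03] w 0.0852 j6 -0.63
(0.4862, -0.0407, 21.7, 70, 35, 97, [287.0, 206.0])
travel [0.2, 0.73, 11.66] ang [-0.2, 0.1, -0.1] rows 2.8
```

Call:
play_rows --motion '[{"travel": [0.2,0.65,4],"angular": [-0.1,0,0],"fingers": -1},{"travel": [0.2,0.65,8],"angular": [-0.1,0,0],"fingers": -1},{"travel": [0.2,0.65,10.5],"angular": [-0.1,0,0],"fingers": -1},{"travel": [0.2,0.65,11.6],"angular": [-0.1,0,0],"fingers": -1},{"travel": [0.2,0.65,11.6],"angular": [-0.1,0,0],"fingers": 0}]'

```text
time: 20.98
ee_pos: [0.4837, -0.0408, 0.0038]
orientation: [-0.187, 0.982, 0.0, -0.002]
contact_force: [-0.1, -0.8, 0.8]
grip_width: 0.0757
```

Call:
play_rows --motion '[{"travel": [0,0,0],"angular": [0,0,0],"fingers": 1},{"travel": [0,0,0],"angular": [0,0,0],"fingers": 1},{"travel": [0,0,0],"angular": [0,0,0],"fingers": 1},{"travel": [0,0,0],"angular": [0,0,0],"fingers": 1},{"travel": [0,0,0],"angular": [0,0,0],"fingers": 1}]'

```text
time: 21.4
ee_pos: [0.4865, -0.0405, 0.0073]
orientation: [-0.188, 0.982, -0.001, 0.001]
contact_force: [-0.9, -0.6, 2.0]
grip_width: 0.0589
```

Call:
play_rows --motion '[{"travel": [0,0,-1],"angular": [0,0,0],"fingers": 1},{"travel": [0,0,-4],"angular": [0,0,6.6],"fingers": 1},{"travel": [0,0,-8],"angular": [0,0,13.3],"fingers": 1},{"travel": [0,0,-12],"angular": [0,0,20],"fingers": 1},{"travel": [0,0,-15],"angular": [0,0,26.4],"fingers": 1}]'

```text
time: 21.82
ee_pos: [0.4858, -0.04, 0.1602]
orientation: [0.044, 0.999, -0.001, 0.002]
contact_force: [1.3, -0.1, -1.3]
grip_width: 0.0586
```

Call:
play_rows --motion '[{"travel": [0,0,0],"angular": [0,0,0],"fingers": 1},{"travel": [0,0,0],"angular": [0,0,0],"fingers": 1},{"travel": [0,0,0],"angular": [0,0,0],"fingers": 1}]'

```text
time: 22.07
ee_pos: [0.4849, -0.0398, 0.1561]
orientation: [0.04, 0.999, -0.0, 0.0]
contact_force: [-1.1, 0.3, -2.2]
grip_width: 0.0587
```

```bash
python3 -c "
from h import *
s=st(); c=cap('wrist')
for z in (.006,.008,.010):
  for l in labels(c,s['ee_pos'][2]-z+.03,amin=800):
    if l[3]>60 and l[3]<75: print(z,l)
go([.5175,-.2685,.14],-4.7)"
```

```text
t 22.07 p [ 0.4849 -0.0398  0.1561] yaw 175.36 tilt 0.06 F [-1.14  0.31 -2.19] w 0.0587 j6 -0.17
0.006 (0.4844, -0.0404, -4.6, 69, 34, 87, [279.0, 276.0])
0.008 (0.4856, -0.0405, -4.6, 71, 35, 87, [279.0, 276.0])
0.01 (0.4868, -0.0406, -4.6, 72, 36, 87, [279.0, 276.0])
0.01 (0.4654, -0.1198, -4.8, 61, 26, 130, [107.0, 248.0])
travel [-5.17, -22.54, 1.52] ang [-0.0, -0.1, 0.0] rows 5.6
```

Call:
play_rows --motion '[{"travel": [-0.4,-2,0],"angular": [0,0,0],"fingers": 1},{"travel": [-1.3,-6,0],"angular": [0,0,0],"fingers": 1},{"travel": [-2.2,-10,0],"angular": [0,0,0],"fingers": 1},{"travel": [-3.1,-14,0],"angular": [0,0,0],"fingers": 1},{"travel": [-4,-18,0],"angular": [0,0,0],"fingers": 1}]'

```text
time: 22.53
ee_pos: [0.5093, -0.2235, 0.1542]
orientation: [0.04, 0.999, 0.001, -0.001]
contact_force: [1.8, 0.2, -2.2]
grip_width: 0.0588
```

Call:
play_rows --motion '[{"travel": [-0.7,-3,0],"angular": [0,0,0],"fingers": 1},{"travel": [-1,-4.4,1],"angular": [0,0,0],"fingers": 1},{"travel": [-1,-4.4,3],"angular": [0,0,0],"fingers": 1},{"travel": [-1,-4.4,5],"angular": [0,0,0],"fingers": 1},{"travel": [-1,-4.4,6],"angular": [0,0,0],"fingers": 1}]'

```text
time: 22.95
ee_pos: [0.5142, -0.2657, 0.0917]
orientation: [0.041, 0.999, 0.002, -0.003]
contact_force: [-0.5, 1.4, -2.1]
grip_width: 0.0589
```

Call:
play_rows --motion '[{"travel": [0,0,0],"angular": [0,0,0],"fingers": 1},{"travel": [0,0,0],"angular": [0,0,0],"fingers": 1},{"travel": [0,0,0],"angular": [0,0,0],"fingers": 1}]'

```text
time: 23.2
ee_pos: [0.5172, -0.267, 0.0969]
orientation: [0.041, 0.999, -0.001, 0.001]
contact_force: [-0.6, -0.5, -2.3]
grip_width: 0.0587
```

```bash
python3 -c "
from h import *
s=st(); c=cap('wrist')
for l in labels(c,s['ee_pos'][2]-.0073+.03,amin=800):
    if l[3]>60 and l[3]<75: print(l)
s=st(); go([.5165,-.2684,.0753],-4.7)"
```

```text
t 23.2 p [ 0.5172 -0.267   0.0969] yaw 175.33 tilt 0.08 F [-0.58 -0.49 -2.31] w 0.0587 j6 -0.53
(0.5174, -0.2677, -4.6, 70, 35, 91, [279.0, 276.0])
t 23.25 p [ 0.5176 -0.2673  0.0975] yaw 175.33 tilt 0.16 F [ 0.58  0.17 -1.34] w 0.0586 j6 -0.53
travel [0.1, -0.11, 2.22] ang [-0.1, 0.1, 0.0] rows 0.5
```

Call:
play_rows --motion '[{"travel": [0.05,-0.1,0.6],"angular": [0,0,0],"fingers": 1},{"travel": [0.05,-0.1,1.2],"angular": [0,0,0],"fingers": 1},{"travel": [0.05,-0.1,1.7],"angular": [0,0,0],"fingers": 1},{"travel": [0.05,-0.1,1.95],"angular": [0,0,0],"fingers": 1},{"travel": [0.05,-0.1,1.95],"angular": [0,0,0],"fingers": 1}]'

```text
time: 23.67
ee_pos: [0.5157, -0.2679, 0.076]
orientation: [0.041, 0.999, 0.0, -0.0]
contact_force: [-0.8, 1.0, -2.3]
grip_width: 0.0585
```

Call:
play_rows --motion '[{"travel": [0,0,0.1],"angular": [0,0,0],"fingers": 1},{"travel": [0,0,0.1],"angular": [0,0,0],"fingers": 1}]'

```text
time: 23.83
ee_pos: [0.5164, -0.2684, 0.0759]
orientation: [0.041, 0.999, -0.0, 0.0]
contact_force: [-0.1, -0.2, -1.4]
grip_width: 0.059
```

Call:
play_rows --motion '[{"travel": [0,0,0.1],"angular": [0,0,0],"fingers": 1},{"travel": [0,0,0.1],"angular": [0,0,0],"fingers": 1}]'

```text
time: 24.0
ee_pos: [0.5166, -0.2686, 0.0753]
orientation: [0.041, 0.999, -0.001, 0.001]
contact_force: [0.5, 0.2, -0.1]
grip_width: 0.0585
```

```bash
python3 -c "
from h import *
s=st(); go([.5165,-.2684,.0753],-4.7)"
```

```text
t 24.0 p [ 0.5166 -0.2686  0.0753] yaw 175.28 tilt 0.11 F [ 0.51  0.19 -0.14] w 0.0585 j6 -0.53
travel [0.01, 0.02, -0.0] ang [-0.1, 0.1, -0.0] rows 0.0
```

Contact at the expected height, so I'll release and retreat.

Call:
play_rows --motion '[{"travel": [0,0,0],"angular": [0,0,0],"fingers": -0.4},{"travel": [0,0,0],"angular": [0,0,0],"fingers": -1},{"travel": [0,0,0],"angular": [0,0,0],"fingers": -1},{"travel": [0,0,-2],"angular": [0,0,0],"fingers": -1},{"travel": [0,0,-5.5],"angular": [0,0,0],"fingers": -1}]'

```text
time: 24.42
ee_pos: [0.5138, -0.2666, 0.1267]
orientation: [0.041, 0.999, 0.002, -0.003]
contact_force: [1.0, -0.4, 0.3]
grip_width: 0.0856
```

Call:
play_rows --motion '[{"travel": [0,0,-4],"angular": [0,0,0],"fingers": -1},{"travel": [0,0,-8],"angular": [0,0,0],"fingers": -1},{"travel": [0,0,-8],"angular": [0,0,0],"fingers": -1},{"travel": [0,0,-8],"angular": [0,0,0],"fingers": -1},{"travel": [0,0,-8],"angular": [0,0,0],"fingers": -1}]'

```text
time: 24.83
ee_pos: [0.5163, -0.2683, 0.2101]
orientation: [0.041, 0.999, -0.001, 0.001]
contact_force: [0.2, 1.1, -1.0]
grip_width: 0.0854
```

```bash
python3 -c "
from h import *
s=st(); c=cap('wrist','pics/w5.png')
for l in labels(c,.098,amin=800):
    if l[3]>60 and l[3]<80: print(l)
d=cap('scene','pics/scene1.png')
for l in labels(d,.098,amin=40):
    if l[3]>50 and l[3]<80: print('sc',l)
a=cv2.imread('pics/w5.png');b=cv2.imread('pics/scene1.png')
cv2.imwrite('pics/fin.png',np.hstack([a[30:330,100:460],b[130:430,40:400]]))"
```

```text
t 24.83 p [ 0.5163 -0.2683  0.2101] yaw 175.29 tilt 0.12 F [ 0.22  1.07 -1.01] w 0.0854 j6 -0.53
(0.5168, -0.2691, -4.7, 70, 35, 100, [279.0, 202.0])
(0.5131, -0.3219, -3.6, 78, 45, 181, [213.0, 211.0])
sc (0.7931, -0.0091, 84.8, 76, 16, 130, [287.0, 304.0])
sc (0.5196, -0.2686, -4.6, 67, 34, 30, [121.0, 264.0])
sc (0.7135, 0.2804, 59.1, 56, 54, 125, [377.0, 223.0])
sc (0.5469, 0.4421, 54.0, 66, 33, 167, [388.0, 156.0])
sc (0.3898, 0.3508, 70.4, 63, 29, 237, [325.0, 133.0])
sc (0.4015, 0.5098, 59.0, 66, 31, 163, [375.0, 116.0])Traceback (most recent call last):
  File "<string>", line 10, in <module>
    cv2.imwrite('pics/fin.png',np.hstack([a[30:330,100:460],b[130:430,40:400]]))
                               ~~~~~~~~~^^^^^^^^^^^^^^^^^^^^^^^^^^^^^^^^^^^^^^^
    return _nx.concatenate(arrs, 1, dtype=dtype, casting=casting)
           ~~~~~~~~~~~~~~~^^^^^^^^^^^^^^^^^^^^^^^^^^^^^^^^^^^^^^^
ValueError: all the input array dimensions except for the concatenation axis must match exactly, but along dimension 0, the array at index 0 has size 300 and the array at index 1 has size 290
```

```bash
python3 -c "
from h import *
print(manip.finish_job())"
```

```text
the job is handed in; nothing more can be done
None
```

The three cases are stacked in the tray pocket, heaviest at the bottom and lightest on top, and I handed the job in at about 25 s of the 72 s limit. No verdict was reported.

- **Weighing:** the cases read about 6.5 N, 4 N and 2.2 N when lifted, which I took as 0.6, 0.4 and 0.2 kg. The first lift of the middle case read only 3.2–3.4 N; a second lift gave 3.5–4.5 N, settling it as the middle one. Each case was lowered until the wrist force showed contact, then released.
- **Placement:** the label centres measured (0.518, -0.269), (0.517, -0.269) and (0.517, -0.269) from bottom to top. The pocket centre is (0.516, -0.268), so each is within about 2 mm. All three are turned about -4.7°, matching the pocket.
- **Stack heights:** the bottom and middle cases made contact at the expected heights. The top one came to rest at its expected height too. Its label also measured the right size at the expected height of 98 mm.
- **Other things on the bench:** the reference block, the caliper and the orange and turquoise cases sit at the same image positions as at the start. I did not re-measure the two mounts or the loupe, but the arm stayed clear of them.

The last combined picture failed to build because of an image-size mismatch. The final check is therefore by measurements from the wrist and scene cameras only; I did not look at a picture. The scene camera put the top label about 3 mm further out in x than the wrist camera did, still inside the 10 mm tolerance.

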